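# Reset the tripped amplifier under the shelf

### The job

The amplifier has tripped. First lift the desk microphone out of the way and stand it on the round cork mat; then reach in under the wooden shelf and push the wide mushroom-headed reset plunger on the leaning control head all the way down, hold it there for half a second and let it spring back out. Push gently (never over 30 N on the bay), leave the narrow plunger beside it alone, do not drop or tip the microphone, and do not disturb the other things on the desk.

Things in the scene. Friction and masses are not known exactly. Their poses are not given: they have to be found in the camera images.
- bay: Fixed bay: wooden riser shelf with a grey amplifier on top and a dark control head leaning below. Origin on the desk right under the reset cap's centre; z up, -x = open front, y along the shelf. Control head 240 mm wide, 120 mm up its slope, 50 mm thick; face leans 40 deg, normal (-0.643, 0, 0.766), centre at (19, 0, 85) mm. A vertical tool cannot reach the plunger: tilt it about 40 deg
- shelf_edge (a point): middle of the shelf board's lower front edge, 300 mm above the desk, 50 mm in front of the reset cap (the board hangs over it). Axes as the bay. Board 380 mm wide (y), 330 mm deep, 18 mm thick; 22 mm square posts 15 mm behind the edge at y = +-175 mm. The amplifier starts 91 mm behind the edge (handles included), its top 448 mm above the desk
- reset (a joint): travel of the wide reset plunger in m: 0 = out, 0.014 = fully home (stop); sprung, 3.5 N at the start to 8.4 N fully home, returns by itself
- reset_top (a point): centre of the top face of the reset plunger's black mushroom cap (disc 40 mm across, 8 mm thick, 18 mm stem), 30 mm off the panel and 108 mm above the desk when out. Its z axis points out along the plunger's axis, 40 deg from vertical towards the bay's front; push along -z. A fixed steel collar 50 mm across, 8 mm high, surrounds the stem's foot
- test (a joint): travel of the narrow test plunger (black cap 18 mm across, 75 mm from the reset plunger's axis towards the bay's +y): 0 = out, 0.014 = in; to be left alone
- test_top (a point): centre of the top of the narrow test plunger's cap, 30 mm off the panel face when out
- mic: loose desk microphone standing in front of the control head: round dark steel base 90 mm across and 20 mm high, steel stem 16 mm across up to 168 mm, upright cylindrical black head 42 mm across from 168 to 248 mm high. Origin at the centre of its underside, z up. 0.35 to 0.65 kg, weight low down; grip the head from above or the stem
- mat: fixed round cork mat, 130 mm across, 3 mm thick; origin at the centre of its underside on the desk (its top is 3 mm higher)
- bottle: bystander: green glass bottle, 60 mm across, 210 mm high; origin at the centre of its underside
- mug: bystander: white mug, 80 mm across, 90 mm high, handle to its +y; origin at the centre of its underside
- key: bystander: brass hand key on a dark wood base 70 x 110 mm, 50 mm high; origin at the centre of its underside
- handheld: bystander: black handheld radio standing up, 36 x 58 mm, 110 mm high plus a 100 mm antenna; origin at the centre of its underside
- mouse: bystander: grey computer mouse, 100 x 60 x 28 mm; origin at the centre of its underside
- logbook: bystander: closed blue notebook, 100 x 150 x 12 mm; origin at the centre of its underside
- adapter: bystander: small steel and brass coaxial adapter standing on end near the control head, 24 mm across, 34 mm high; origin at the centre of its underside

How it is judged (in metres and radians):
On the way, in this order (a step that is already met when the one before it is completed fails the run):
1. The microphone stands upright and released on the cork mat, its centre within 25 mm of the mat's centre (horizontal distance between mic and mat below 0.025 m and z of mic in the frame of mat below 0.006 m and angle between mic's own z axis and vertical below 0.1 rad and linear speed of mic below 0.03 m/s and contact force between the fingers and mic below 0.1 N), for 0.3 s.
2. The wide reset plunger is pushed fully home (at least 12.5 of its 14 mm) and held there for half a second (value of joint reset above 0.0125 m), for 0.5 s.
At the end, for the whole second after the job is handed in: The microphone stands upright (within 0.1 rad), released and at rest on the cork mat, its centre within 25 mm of the mat's centre; the reset plunger, after its half second fully home, is let go and out again (within 2 mm), and so is the narrow test plunger (all of step 1 and value of joint each of reset, test below 0.002 m); the robot touches nothing.
It fails at once if The bay (control head, plungers, shelf) is pushed with more than 30 N (contact force between anything else and bay above 30 N).
It fails at once if The narrow test plunger is pushed in by more than 4 mm (value of joint test above 0.004 m).
It fails at once if The microphone is tipped more than 0.5 rad from upright (angle between mic's own z axis and vertical above 0.5 rad).
It fails at once if The microphone is dropped or knocked: it moves faster than 0.45 m/s while the fingers do not hold it (a fall of about 10 mm) (contact force between the fingers and mic below 0.1 N and linear speed of mic above 0.45 m/s).
It fails at once if A bystander (bottle, mug, key, handheld radio, mouse, notebook or adapter) is moved by more than 30 mm (distance of any of bottle, mug, key, handheld, mouse, logbook, adapter from where it was at the start of the episode above 0.03 m).
It also fails if it takes over 58 s, if anything falls off the work surface, if the arm or the gripper's body presses on something with over 40 N, if the wrist force passes 120 N, or if a joint passes its speed limit or range.

### The arm

A 6-joint arm with a two-finger parallel gripper is mounted at the origin on the work surface. World frame = base frame: x ahead of the robot, y to its left, z up, the work surface at z = 0. Lengths are in mm, angles in rad, forces in N, time in s.
With the tool pointing down it reaches from about 325 to 775 mm from the base axis. Payload 5.5 kg.
Tool frame: the origin (TCP) lies at the very end of the fingers, on their centre line; the grasp point (between the pads) lies 19 mm behind it; z points along the fingers, y is the line along which they close (so a half turn about z gives the same grasp; the last joint's range is limited). The gripper opens to 85 mm and grips with 20 to 120 N. Pads are 22 mm wide; open, the fingers measure 114 mm over their backs; the gripper's body (76 mm by 85 mm) begins 54 mm behind the grasp point. The pads swing forward as they close: fully open they stand 13 mm farther back than shut.
Start: joints at [1.243, 0.091, 1.231, -0, 1.82, -0.057], TCP at [160.505, 578.147, 231.275] pointing down, gripper open.
Joint ranges: [-2.87, 2.87], [-0.86, 2.18], [0.17, 2.46], [-1.51, 4.65], [0.06, 2.69], [-2.65, 2.65]. Speed limits (rad/s): [2.57, 2.57, 3.01, 3.14, 3.14, 3.14].

### API

Orientations are given as a rotation vector (axis times angle).
In Python, from bench import bot gives the robot as it stands.
- The arm moves only by the shell command python3 -m inch 'ROWS' [OPENING] [FORCE]. ROWS is JSON, a list of rows, each an object with "translation": the shift along the tool's x, y, z scaled (see below), a list of three; "twist": the turn, a rotation vector about the tool's x, y, z scaled (see below), a list of three. A call has 1 to 5 rows; each row shifts and turns the commanded pose from where the row before left it, along the tool's axes as they then stand; what a row does not reach is not made up. The controller multiplies each number of a shift by 0.03 m and each number of a turn by 8 degrees. A row lasts 1/8 s, in which the tool goes at most 62.5 mm and 10.7 degrees, less where a joint would pass 70% of its speed; a pose out of reach is approached as far as the arm can. A call with a number of a shift or a turn outside -1 to 1 is refused whole. A call with a gripper value outside its range is refused whole. OPENING is the closure, from -1 (fully open) to 1 (shut), set as the call begins (- or left out, the last holds). The fingers move at their own pace and stop on an object; FORCE is the grip in N (left out, the last holds). Time passes only in rows, so rows that do not move let the fingers close. It gives the time, the measured TCP pose, the force, the opening and the grip force at its end, in the units of the state.
- bot.get_state(): the state, without advancing time (a new reading comes with each control period).
- bot.get_image(name): name is "side" or "top"; returns the picture (480x640x3 uint8, red, green, blue); there is no depth.
- bot.camera_info(name): a dict with "intrinsics" (3x3 intrinsics, pixels), "world_from_camera" (4x4, takes a point from camera to world coordinates). Camera axes: x right, y up, looking along -z (the intrinsics and any distortion apply to the point x, -y, -z); pixel columns grow to the right and rows downward; lengths in mm; the calibration is good to about 2 mm. A picture is of the moment at which its call begins. camera_info takes no time and is no camera call.
- bot.hand_in(): hands the job in; it is judged then, once.
The state is a dict: "clock": time; "joints": joint angles; "joint_vel": joint speeds; "tau": joint torques, N m; "ee_pos": TCP position; "orientation": TCP orientation; "ft_force": force on the tool from outside, world axes, zero at the start; "torque": the same for the moment, N m; "opening": opening from 0.0 (shut) to 1.0 (fully open); "grip_force": force on a finger pad.
Only numpy, scipy, OpenCV 4.12 (cv2) and the standard library are available. Lean on these libraries where they do the work, as an engineer would, in place of code of your own. Each camera call takes 0.05 s, during which the arm holds its last target. There are 200 camera calls.

## Working session

There is one attempt and no reset: what is moved stays moved. The work goes in short steps, Python scripts to look and compute and a shell command to move; the robot and the scene stay as the last step left them, time stands still between calls to the robot, and variables do not carry over. Pictures are saved under pics/ and viewed, at most 10 in all, crops included, and the job is handed in when it is done.

```bash
ls; mkdir -p pics; python3 - <<'E'
from bench import bot
import cv2,json
for n in("side","top"):
    i=bot.get_image(n); cv2.imwrite(f"pics/{n}0.png",i[:,:,::-1])
    c=bot.camera_info(n); print(n,c)
print(bot.get_state())
E
```

```text
pics
side {'intrinsics': array([[488.32447414,   0.        , 310.84838186],
       [  0.        , 488.32447414, 240.99200266],
       [  0.        ,   0.        ,   1.        ]]), 'world_from_camera': array([[-7.95378053e-01,  4.63822789e-01, -3.90182230e-01,
         1.66428188e+02],
       [-6.06102924e-01, -6.04815728e-01,  5.16562853e-01,
         5.67283115e+02],
       [ 3.60527362e-03,  6.47353347e-01,  7.62181504e-01,
         9.06095366e+02],
       [ 0.00000000e+00,  0.00000000e+00,  0.00000000e+00,
         1.00000000e+00]])}
top {'intrinsics': array([[488.98834348,   0.        , 317.7456296 ],
       [  0.        , 488.98834348, 238.29395305],
       [  0.        ,   0.        ,   1.        ]]), 'world_from_camera': array([[-9.37639981e-03,  9.91237107e-01, -1.31761451e-01,
         3.90768517e+02],
       [-9.99947707e-01, -9.83252454e-03, -2.81154834e-03,
         7.45779757e+01],
       [-4.08245875e-03,  1.31728199e-01,  9.91277466e-01,
         1.24395143e+03],
       [ 0.00000000e+00,  0.00000000e+00,  0.00000000e+00,
         1.00000000e+00]])}
{'clock': 0.1, 'joints': array([ 1.24328462e+00,  9.18167825e-02,  1.23179409e+00, -1.47998082e-05,
        1.81981548e+00, -5.67253891e-02]), 'joint_vel': array([ 0.00013607, -0.00033356, -0.00123731,  0.00123073, -0.00072138,
        0.00129534]), 'tau': array([ 2.39419962e-03, -4.60220933e+01, -4.19216788e+01, -1.54233348e-04,
        1.06839117e-02, -2.97991596e-05]), 'ee_pos': array([160.42950242, 577.88013876, 230.22789793]), 'orientation': array([-4.24011926e-01, -3.11250686e+00,  2.83137556e-03]), 'ft_force': array([-0.28662279,  0.33325415, -0.10218375]), 'torque': array([ 0.01977135, -0.03422217,  0.01337157]), 'grip_force': 0.0, 'opening': 1.000265382074196}
```

View pics/side0.png

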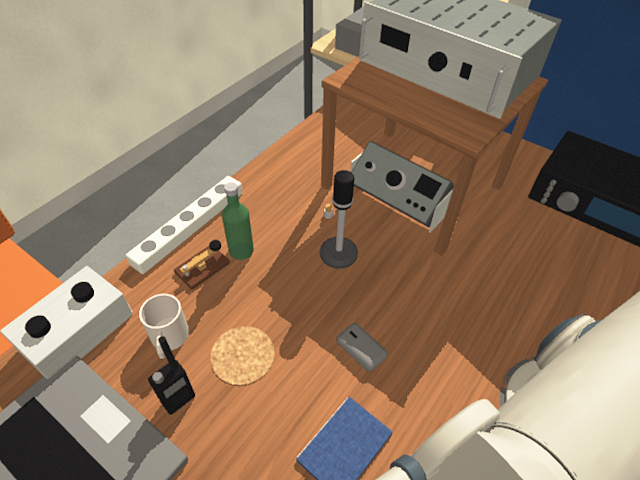

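View pics/top0.png

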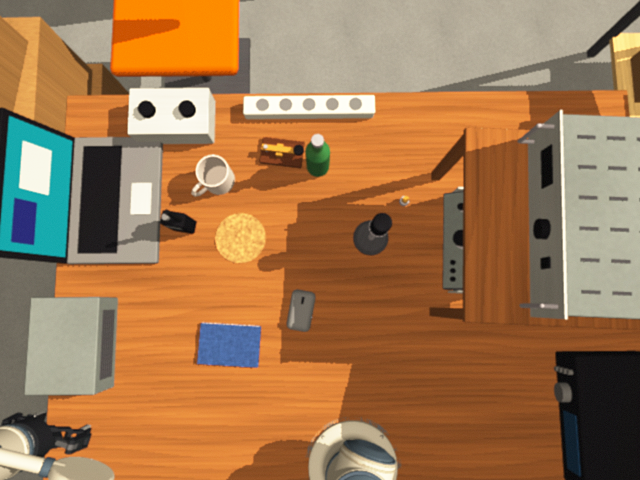

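The side view shows the mic (head at 343,190, base at 339,252), mat (242,355), wide cap (395,178), narrow cap (369,165) and adapter (327,212). In the top view the shelf's front edge runs down column ~466 (rows 128–321), the mat is at (240,238), the mic base at (371,238), and the adapter at (405,201). The bay's front faces world +y.

```bash
cat > h.py <<'E'
import numpy as np,cv2
from bench import bot
def cam(n):
    c=bot.camera_info(n); return np.array(c["intrinsics"]),np.array(c["world_from_camera"])
def ray(n,u,v):
    K,T=cam(n); d=np.linalg.inv(K)@[u,v,1]; d=T[:3,:3]@(d*[1,-1,-1]); return T[:3,3],d/np.linalg.norm(d)
def plane(n,u,v,z):
    o,d=ray(n,u,v); return o+d*(z-o[2])/d[2]
def two(a,b):
    (o1,d1),(o2,d2)=ray("side",*a),ray("top",*b)
    s=np.linalg.lstsq(np.c_[d1,-d2],o2-o1,rcond=None)[0]; p,q=o1+d1*s[0],o2+d2*s[1]
    return (p+q)/2,np.linalg.norm(p-q)
def proj(n,p):
    K,T=cam(n); q=np.linalg.inv(T)@np.r_[p,1]; q=q[:3]*[1,-1,-1]; q=K@q; return q[:2]/q[2]
def blobs(img,roi,f,mn=15):
    x0,y0,x1,y1=roi; m=f(cv2.cvtColor(img[y0:y1,x0:x1],cv2.COLOR_RGB2HSV).astype(int)).astype(np.uint8)
    n,l,s,c=cv2.connectedComponentsWithStats(m)
    return [(s[i,4],s[i,:4]+[x0,y0,0,0],np.round(c[i]+[x0,y0],1)) for i in range(1,n) if s[i,4]>mn]
E
python3 - <<'E'
from h import *
S=cv2.imread("pics/side0.png")[:,:,::-1].copy();T=cv2.imread("pics/top0.png")[:,:,::-1].copy()
dark=lambda h:h[...,2]<50
cork=lambda h:(h[...,2]>140)&(h[...,1]<165)&(h[...,0]>12)
for nm,I,roi,f in[("cap",S,(355,140,455,225),dark),("head S",S,(325,160,365,215),dark),("base S",S,(310,230,365,275),lambda h:(h[...,1]<90)&(h[...,2]<100)),
 ("base T",T,(345,205,400,260),lambda h:(h[...,1]<90)&(h[...,2]<100)),("head T",T,(345,205,400,260),dark),
 ("mat T",T,(205,205,275,270),cork),("mat S",S,(200,320,280,390),cork),("adapt T",T,(395,190,415,212),lambda h:h[...,2]>150),
 ("capT",T,(440,180,470,300),dark)]:
    print(nm,blobs(I,roi,f))
for r in (140,180,220,260,310):  # shelf edge column
    print(r,T[r,456:474].sum(1))
a=cv2.resize(S[130:280,310:470],None,fx=3.5,fy=3.5,interpolation=cv2.INTER_CUBIC); b=cv2.resize(T[110:340,340:480],(330,525),interpolation=cv2.INTER_CUBIC)
b=cv2.resize(T[110:340,340:480],(320,525))
c=np.zeros((525,800,3),np.uint8); c[:,:480]=cv2.resize(a,(480,525)); c[:,480:]=b
cv2.imwrite("pics/crop.png",c[:,:,::-1])
E
```

```text
cap [(np.int32(31), array([366, 162,   6,   6]), array([368.4, 164.5])), (np.int32(186), array([386, 171,  16,  15]), array([393.4, 178. ])), (np.int32(391), array([414, 174,  27,  25]), array([426.9, 186.1])), (np.int32(16), array([421, 207,   4,   4]), array([422.5, 208.5]))]
head S [(np.int32(538), array([333, 171,  22,  34]), array([342.7, 188.4])), (np.int32(23), array([334, 205,  16,   5]), array([341.7, 207.9]))]
base S [(np.int32(849), array([320, 237,  38,  32]), array([338.3, 253.2]))]
base T [(np.int32(1057), array([354, 214,  38,  41]), array([372.5, 234.6]))]
head T [(np.int32(339), array([370, 214,  21,  21]), array([380.3, 224. ]))]
mat T [(np.int32(1897), array([215, 213,  50,  50]), array([239.9, 237.6]))]
mat S [(np.int32(3092), array([209, 326,  70,  64]), array([242.2, 355.5])), (np.int32(21), array([200, 366,   8,   8]), array([204.1, 369.8])), (np.int32(20), array([207, 378,   8,   9]), array([210.8, 382.3]))]
adapt T [(np.int32(253), array([395, 190,  20,  18]), array([405.6, 196.3]))]
capT [(np.int32(30), array([458, 203,   5,   7]), array([460.1, 205.9])), (np.int32(131), array([453, 230,  10,  16]), array([458.2, 237.5])), (np.int32(18), array([450, 260,   5,   5]), array([452.3, 261.9])), (np.int32(16), array([450, 269,   5,   4]), array([452.4, 270.4])), (np.int32(18), array([450, 277,   5,   4]), array([452.2, 278.5]))]
140 [420 352 237 149 135 135 134 130 149 222 336 413 426 430 424 420 414 410]
180 [442 443 445 438 442 443 431 295 167 201 258 276 275 286 278 281 266 268]
220 [276 276 278 280 272 281 247 179 162 228 258 274 276 281 281 281 265 254]
260 [274 287 291 281 294 290 253 181 142 209 251 270 285 284 297 296 290 282]
310 [136 131 138 121 138 136 131 140 175 228 265 262 269 279 276 272 282 281]
```

View pics/crop.png

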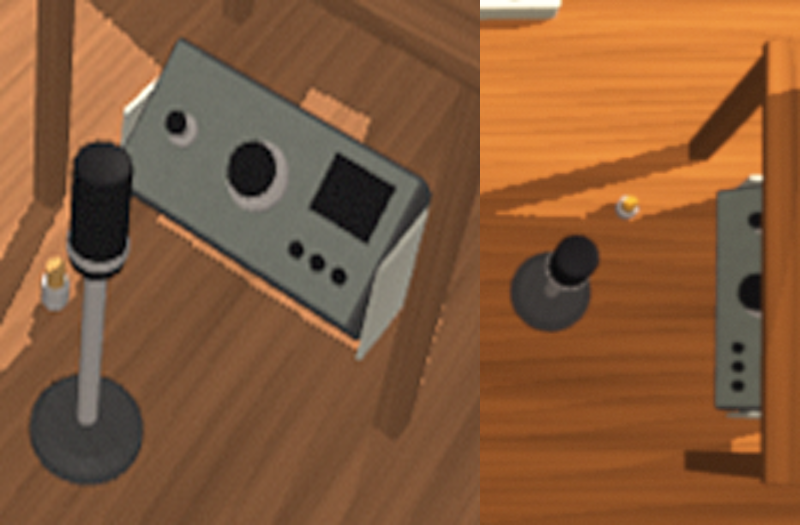

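The crop confirms the wide cap in the panel's middle (side 393.4,178.0), the narrow cap to the left (368.4,164.5) and the mic standing clear of the adapter, about 75 mm from it.

```bash
python3 - <<'E'
from h import *
np.set_printoptions(precision=1,suppress=True)
r=plane("side",393.4,178,108); t=plane("side",368.4,164.5,108); print("reset",r,"test",t,np.linalg.norm(t-r))
print("shelf edge top z318",[plane("top",464,y,318) for y in(130,320)], "low edge",[plane("top",463.5,y,300) for y in (180,225,260)])
print("base T z20",plane("top",371,238,15),"base S",plane("side",338.5,252.5,15))
print("head two",two((343.5,174),(381,223.7)), "top of head T z248",plane("top",381,223.7,248))
print("mat",plane("top",239.9,237.6,3),plane("side",243.5,355.5,3))
for n,u,v,z in[("bottleT",318,141,210),("mug",214,172,90),("key",281,152,20),("radio",178,222,110),("mouse",301,309,20),("log",229,345,10),("adapter",405,201,34)]: print(n,plane("top",u,v,z))
E
```

```text
reset [ 537.8 -253.1  108. ] test [ 612.5 -257.9  108. ] 74.8210832129993
shelf edge top z318 [array([ 725.7, -212.3,  318. ]), array([ 357.3, -194.3,  318. ])] low edge [array([ 629.6, -211.9,  300. ]), array([ 539.6, -207.5,  300. ]), array([ 471.1, -204.2,  300. ])]
base T z20 [553.5 -56.9  15. ] base S [549.6 -48.   15. ]
head two (array([552.2, -51.7, 255.7]), np.float64(2.791907038365596)) top of head T z248 [552.2 -53.3 248. ]
mat [559.5 277.5   3. ] [552.7 279.8   3. ]
bottleT [743.2  74.9 210. ]
mug [708.9 328.1  90. ]
key [779.6 171.   20. ]
radio [583.4 406.2 110. ]
mouse [377.1 121.2  20. ]
log [290.5 300.3  10. ]
adapter [ 644.2 -142.7   34. ]
```

Everything agrees with the sizes given (cap spacing 74.8 mm against 75, mic head by two rays at z≈250). I'll start by raising the tool, aligning it with the bay and heading for the mic.

```bash
python3 -m inch '[{"translation":[0,0,-1],"twist":[0,0,-0.77]},{"translation":[0,0,-1],"twist":[0,0,-0.77]},{"translation":[-0.68,-0.97,0],"twist":[0,0,0]},{"translation":[-0.68,-0.97,0],"twist":[0,0,0]},{"translation":[-0.68,-0.97,0],"twist":[0,0,0]}]' -1 60
python3 -m inch '[{"translation":[-0.68,-0.97,0],"twist":[0,0,0]},{"translation":[-0.68,-0.97,0],"twist":[0,0,0]},{"translation":[-0.68,-0.97,0],"twist":[0,0,0]},{"translation":[-0.68,-0.97,0],"twist":[0,0,0]},{"translation":[-0.68,-0.97,0],"twist":[0,0,0]}]'
python3 -m inch '[{"translation":[-0.68,-0.97,0],"twist":[0,0,0]},{"translation":[-0.68,-0.97,0],"twist":[0,0,0]},{"translation":[-0.68,-0.97,0],"twist":[0,0,0]},{"translation":[-0.68,-0.97,0],"twist":[0,0,0]},{"translation":[-0.68,-0.97,0],"twist":[0,0,0]}]'
cat >> h.py <<'E'
from scipy.spatial.transform import Rotation as R
def togo(p):
    s=bot.get_state(); q=R.from_rotvec(s["orientation"]); np.set_printoptions(precision=3,suppress=True)
    print("clock",s["clock"],"pos",s["ee_pos"],"axes x,y,z",q.as_matrix().T.round(3).tolist()); print("joints",s["joints"],"F",s["ft_force"],"op",s["opening"],s["grip_force"])
    if p is not None: print("shift units",q.inv().apply(np.array(p)-s["ee_pos"])/30)
E
python3 -c "
from h import *
togo([552,-53,290])"
```

```text
clock: 0.72
ee_pos: [217.1, 486.6, 290.7]
orientation: [-0.087, -3.14, 0.001]
ft_force: [0.4, 0.2, -0.0]
opening: 0.999
grip_force: 0.0
clock: 1.35
ee_pos: [310.9, 335.5, 290.8]
orientation: [-0.087, -3.14, 0.001]
ft_force: [-1.1, -0.7, -0.2]
opening: 1.001
grip_force: 0.0
clock: 1.98
ee_pos: [404.6, 184.6, 290.9]
orientation: [-0.088, -3.14, 0.0]
ft_force: [0.6, 0.1, -0.1]
opening: 0.996
grip_force: 0.0
clock 1.975 pos [404.573 184.555 290.885] axes x,y,z [[-0.998, 0.056, 0.001], [0.056, 0.998, -0.0], [-0.001, -0.0, -1.0]]
joints [ 0.351 -0.302  1.49   0.     1.954 -1.164] F [ 0.573  0.101 -0.105] op 0.9955960972936754 0.0
shift units [-5.348 -7.632  0.028]
```

```bash
python3 -m inch '[{"translation":[-0.67,-0.95,0],"twist":[0,0,0]},{"translation":[-0.67,-0.95,0],"twist":[0,0,0]},{"translation":[-0.67,-0.95,0],"twist":[0,0,0]},{"translation":[-0.67,-0.95,0],"twist":[0,0,0]},{"translation":[-0.67,-0.95,0],"twist":[0,0,0]}]'
python3 -m inch '[{"translation":[-0.67,-0.95,0],"twist":[0,0,0]},{"translation":[-0.67,-0.95,0],"twist":[0,0,0]},{"translation":[-0.5,-0.8,0],"twist":[0,0,0]},{"translation":[0,0,0],"twist":[0,0,0]},{"translation":[0,0,0],"twist":[0,0,0]}]'
python3 - <<'E'
from h import *
togo([552,-53,197])
i=bot.get_image("side");cv2.imwrite("pics/s1.png",i[120:330,230:510,::-1].repeat(2,0).repeat(2,1))
E
```

```text
clock: 2.6
ee_pos: [497.0, 36.7, 290.8]
orientation: [-0.088, -3.14, -0.0]
ft_force: [0.4, 0.0, 0.5]
opening: 0.998
grip_force: 0.0
clock: 3.22
ee_pos: [547.0, -45.8, 291.0]
orientation: [-0.088, -3.14, -0.001]
ft_force: [-0.6, 0.2, 0.8]
opening: 1.0
grip_force: 0.0
clock 3.225 pos [546.958 -45.8   290.962] axes x,y,z [[-0.998, 0.056, 0.001], [0.056, 0.998, 0.0], [-0.001, 0.001, -1.0]]
joints [-0.146 -0.025  1.244  0.     1.924 -1.661] F [-0.641  0.211  0.778] op 1.00033954167862 0.0
shift units [-0.184 -0.232  3.132]
```

View pics/s1.png

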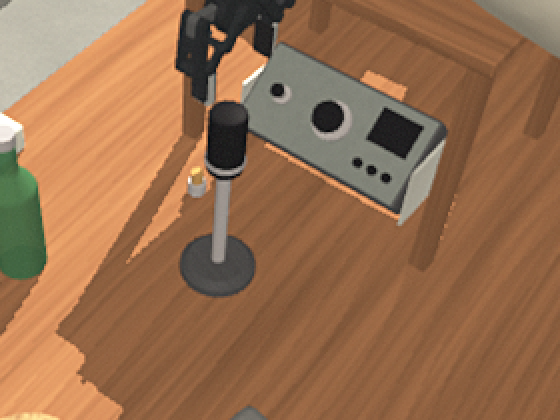

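The picture shows the open fingers above the mic head (head at crop 228,125), straddling it. I'll centre, descend and close.

```bash
python3 -m inch '[{"translation":[-0.18,-0.23,0.3],"twist":[0,0,0]},{"translation":[0,0,0.7],"twist":[0,0,0]},{"translation":[0,0,0.7],"twist":[0,0,0]},{"translation":[0,0,0.7],"twist":[0,0,0]},{"translation":[0,0,0.65],"twist":[0,0,0]}]'
python3 -m inch '[{"translation":[0,0,0],"twist":[0,0,0]},{"translation":[0,0,0],"twist":[0,0,0]},{"translation":[0,0,0],"twist":[0,0,0]},{"translation":[0,0,0],"twist":[0,0,0]},{"translation":[0,0,0],"twist":[0,0,0]}]' 1 40
python3 -m inch '[{"translation":[0,0,0],"twist":[0,0,0]},{"translation":[0,0,0],"twist":[0,0,0]},{"translation":[0,0,-0.3],"twist":[0,0,0]},{"translation":[0,0,-0.5],"twist":[0,0,0]},{"translation":[0,0,0],"twist":[0,0,0]}]' 
python3 -c "
from h import *
togo([556,278.5,218])"
```

```text
clock: 3.9
ee_pos: [552.0, -53.1, 198.4]
orientation: [-0.087, -3.14, -0.0]
ft_force: [-0.3, 0.5, -0.2]
opening: 1.003
grip_force: 0.0
clock: 4.53
ee_pos: [552.7, -53.7, 201.2]
orientation: [0.088, 3.138, -0.001]
ft_force: [-0.4, -0.5, 5.4]
opening: 0.486
grip_force: 41.6
clock: 5.15
ee_pos: [552.8, -53.3, 225.4]
orientation: [0.087, 3.138, -0.0]
ft_force: [-0.4, 0.1, -4.4]
opening: 0.48
grip_force: 41.1
clock 5.15 pos [552.82  -53.312 225.361] axes x,y,z [[-0.998, 0.056, -0.002], [0.056, 0.998, -0.0], [0.002, -0.0, -1.0]]
joints [-0.158 -0.033  1.367  0.     1.805 -1.673] F [-0.434  0.09  -4.39 ] op 0.48021875720864865 41.0958731174469
shift units [ 0.509 11.049  0.243]
```

```bash
python3 -m inch '[{"translation":[0,0.3,0],"twist":[0,0,0]},{"translation":[0.04,0.6,0],"twist":[0,0,0]},{"translation":[0.04,0.8,0],"twist":[0,0,0]},{"translation":[0.04,0.8,0],"twist":[0,0,0]},{"translation":[0.04,0.8,0],"twist":[0,0,0]}]'
python3 -m inch '[{"translation":[0.04,0.8,0],"twist":[0,0,0]},{"translation":[0.04,0.8,0],"twist":[0,0,0]},{"translation":[0.04,0.8,0],"twist":[0,0,0]},{"translation":[0.04,0.8,0],"twist":[0,0,0]},{"translation":[0.04,0.8,0],"twist":[0,0,0]}]'
python3 -m inch '[{"translation":[0.04,0.8,0],"twist":[0,0,0]},{"translation":[0.04,0.8,0],"twist":[0,0,0]},{"translation":[0.04,0.8,0],"twist":[0,0,0]},{"translation":[0.04,0.6,0],"twist":[0,0,0]},{"translation":[0.04,0.4,0],"twist":[0,0,0]}]'
python3 -m inch '[{"translation":[0,0.15,0],"twist":[0,0,0]},{"translation":[0,0,0],"twist":[0,0,0]},{"translation":[0,0,0],"twist":[0,0,0]}]'
python3 - <<'E'
from h import *
togo([556,278.5,206])
i=bot.get_image("side");cv2.imwrite("pics/s2.png",i[180:420,120:400,::-1].repeat(2,0).repeat(2,1))
T=bot.get_image("top");cv2.imwrite("pics/t2r.png",T[:,:,::-1])
E
```

```text
clock: 5.78
ee_pos: [552.5, 47.9, 223.2]
orientation: [-0.086, -3.139, -0.001]
ft_force: [0.2, 0.6, -4.2]
opening: 0.482
grip_force: 41.2
clock: 6.4
ee_pos: [552.9, 168.1, 223.2]
orientation: [-0.086, -3.139, -0.0]
ft_force: [0.3, 0.4, -4.5]
opening: 0.484
grip_force: 41.2
clock: 7.02
ee_pos: [552.8, 269.5, 223.3]
orientation: [-0.086, -3.14, 0.0]
ft_force: [0.5, -0.7, -4.7]
opening: 0.482
grip_force: 41.2
clock: 7.4
ee_pos: [553.7, 271.9, 223.9]
orientation: [0.089, 3.14, -0.0]
ft_force: [0.9, -0.4, -4.6]
opening: 0.482
grip_force: 41.3
clock 7.4 pos [553.729 271.913 223.854] axes x,y,z [[-0.998, 0.057, -0.0], [0.057, 0.998, -0.0], [0.0, -0.0, -1.0]]
joints [ 0.401  0.136  1.196 -0.     1.81  -1.113] F [ 0.934 -0.368 -4.648] op 0.48150442366270596 41.27033829689026
shift units [-0.063  0.224  0.595]
```

View pics/s2.png

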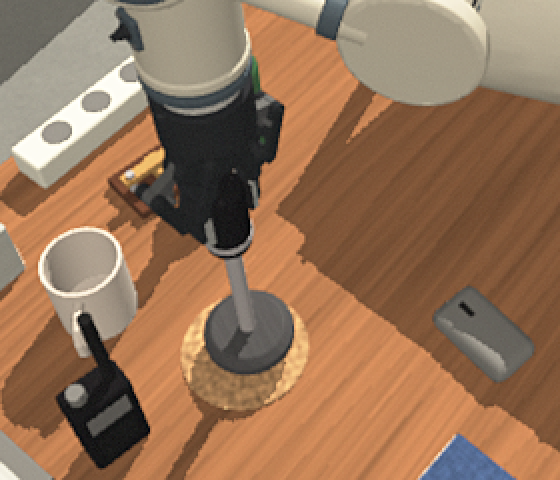

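The mic hangs upright over the mat (base at crop 249,331), just short in y. I'll correct that and lower it.

```bash
python3 -m inch '[{"translation":[-0.06,0.22,0.1],"twist":[0,0,0]},{"translation":[0,0,0.2],"twist":[0,0,0]},{"translation":[0,0,0.15],"twist":[0,0,0]},{"translation":[0,0,0.05],"twist":[0,0,0]},{"translation":[0,0,0],"twist":[0,0,0]}]'
python3 -m inch '[{"translation":[0,0,0.05],"twist":[0,0,0]},{"translation":[0,0,0],"twist":[0,0,0]}]'
python3 -m inch '[{"translation":[0,0,0.05],"twist":[0,0,0]},{"translation":[0,0,0],"twist":[0,0,0]}]'
```

```text
clock: 8.12
ee_pos: [555.7, 279.0, 208.6]
orientation: [-0.088, -3.14, 0.0]
ft_force: [-0.0, 0.5, -3.7]
opening: 0.479
grip_force: 41.3
clock: 8.38
ee_pos: [555.7, 279.0, 207.3]
orientation: [0.088, 3.14, 0.0]
ft_force: [0.2, 0.0, -5.3]
opening: 0.482
grip_force: 41.4
clock: 8.62
ee_pos: [555.7, 279.0, 205.6]
orientation: [-0.088, -3.14, 0.0]
ft_force: [-0.6, -0.0, -4.7]
opening: 0.481
grip_force: 41.4
```

```bash
python3 -m inch '[{"translation":[0,0,0.04],"twist":[0,0,0]},{"translation":[0,0,0],"twist":[0,0,0]}]'
python3 -m inch '[{"translation":[0,0,0.04],"twist":[0,0,0]},{"translation":[0,0,0],"twist":[0,0,0]}]'
python3 -m inch '[{"translation":[0,0,0.04],"twist":[0,0,0]},{"translation":[0,0,0],"twist":[0,0,0]}]'
```

```text
clock: 8.88
ee_pos: [555.7, 279.0, 204.4]
orientation: [-0.088, -3.14, 0.0]
ft_force: [-0.3, -0.2, -3.8]
opening: 0.482
grip_force: 41.4
clock: 9.12
ee_pos: [555.9, 279.0, 204.2]
orientation: [0.088, 3.139, 0.001]
ft_force: [-0.9, -0.0, -1.2]
opening: 0.48
grip_force: 41.7
clock: 9.38
ee_pos: [556.0, 279.0, 204.2]
orientation: [0.088, 3.138, 0.001]
ft_force: [-1.6, -2.0, 5.7]
opening: 0.48
grip_force: 42.2
```

```bash
python3 -m inch '[{"translation":[0,0,-0.03],"twist":[0,0,0]},{"translation":[0,0,0],"twist":[0,0,0]}]'
python3 -m inch '[{"translation":[0,0,0],"twist":[0,0,0]},{"translation":[0,0,0],"twist":[0,0,0]},{"translation":[0,0,0],"twist":[0,0,0]},{"translation":[0,0,0],"twist":[0,0,0]},{"translation":[0,0,0],"twist":[0,0,0]}]' -1
python3 -m inch '[{"translation":[0,0,-0.5],"twist":[0,0,0]},{"translation":[0,0,-1],"twist":[0,0,0]},{"translation":[0,0,-1],"twist":[0,0,0]},{"translation":[0,0,-1],"twist":[0,0,0]},{"translation":[0,0,0],"twist":[0,0,0]}]'
python3 - <<'E'
from h import *
togo([545,-150,295])
S=bot.get_image("side");T=bot.get_image("top")
cv2.imwrite("pics/s3r.png",S[:,:,::-1]);cv2.imwrite("pics/t3r.png",T[:,:,::-1])
a=S[180:420,120:400,::-1];b=T[110:350,150:270,::-1]
cv2.imwrite("pics/s3.png",np.hstack([a,b]).repeat(2,0).repeat(2,1))
E
```

```text
clock: 9.62
ee_pos: [556.0, 279.1, 204.2]
orientation: [0.088, 3.139, 0.001]
ft_force: [-1.7, -1.6, 4.5]
opening: 0.485
grip_force: 42.1
clock: 10.25
ee_pos: [555.8, 279.0, 203.0]
orientation: [-0.088, -3.14, 0.0]
ft_force: [0.4, 0.2, -0.1]
opening: 0.997
grip_force: 0.0
clock: 10.88
ee_pos: [556.4, 279.3, 312.8]
orientation: [0.087, 3.134, 0.005]
ft_force: [-0.2, -0.1, -0.1]
opening: 1.001
grip_force: 0.0
clock 10.875 pos [556.354 279.313 312.844] axes x,y,z [[-0.998, 0.056, -0.006], [0.056, 0.998, 0.003], [0.007, 0.003, -1.0]]
joints [ 0.411  0.182  0.986  0.     1.966 -1.104] F [-0.22  -0.069 -0.126] op 1.0009860737029186 0.0
shift units [ -0.416 -14.311   0.551]
```

View pics/s3.png

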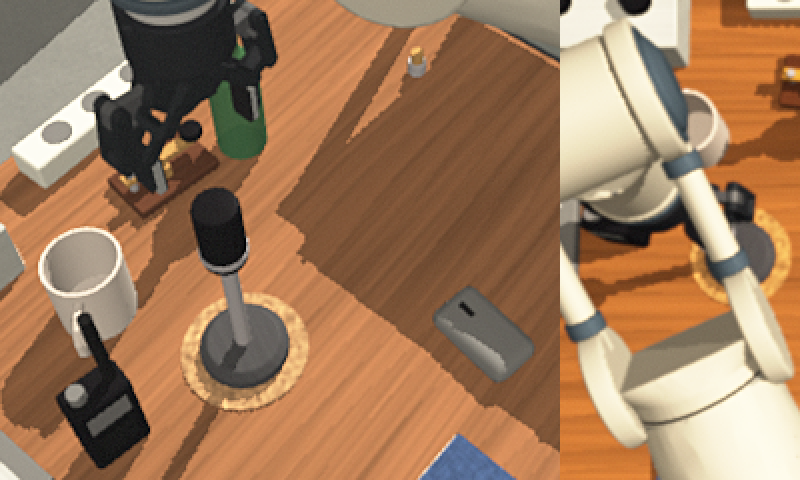

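The mic stands upright on the mat, nearly concentric with it (base at crop 245,345, mat at 247,350). Next I'll close the fingers, travel to in front of the shelf and tilt by 40°.

```bash
python3 -m inch '[{"translation":[0,-0.5,0],"twist":[0,0,0]},{"translation":[0,-0.9,0],"twist":[0,0,0]},{"translation":[0,-0.9,0],"twist":[0,0,0]},{"translation":[0,-0.9,0],"twist":[0,0,0]},{"translation":[0,-0.9,0],"twist":[0,0,0]}]' 1 60
python3 -m inch '[{"translation":[0,-0.9,0],"twist":[0,0,0]},{"translation":[0,-0.9,0],"twist":[0,0,0]},{"translation":[0,-0.9,0],"twist":[0,0,0]},{"translation":[0,-0.9,0],"twist":[0,0,0]},{"translation":[0,-0.9,0],"twist":[0,0,0]}]'
python3 -m inch '[{"translation":[0,-0.9,0],"twist":[0,0,0]},{"translation":[0,-0.5,0],"twist":[0,0,0]},{"translation":[0,0,0],"twist":[1,0,0]},{"translation":[0,0,0],"twist":[1,0,0]},{"translation":[0,0,0],"twist":[1,0,0]}]'
python3 -m inch '[{"translation":[0,0,0],"twist":[1,0,0]},{"translation":[0,0,0],"twist":[1,0,0]},{"translation":[0,0,0],"twist":[0,0,0]}]'
python3 -c "
from h import *
togo([542,-177,200])"
```

```text
clock: 11.6
ee_pos: [548.3, 154.4, 306.7]
orientation: [-0.088, -3.138, 0.001]
ft_force: [-0.4, -0.6, -0.5]
opening: 0.0
grip_force: 0.0
clock: 12.22
ee_pos: [540.5, 19.7, 306.8]
orientation: [-0.089, -3.138, 0.0]
ft_force: [0.3, -0.5, 0.5]
opening: 0.004
grip_force: 0.0
clock: 12.85
ee_pos: [538.8, -20.8, 308.2]
orientation: [-0.086, -3.059, 0.657]
ft_force: [0.7, 0.9, -0.4]
opening: -0.001
grip_force: 0.0
clock: 13.22
ee_pos: [538.7, -18.9, 304.9]
orientation: [-0.073, -2.929, 1.067]
ft_force: [0.4, -0.3, -0.5]
opening: 0.001
grip_force: 0.0
clock 13.225 pos [538.692 -18.886 304.947] axes x,y,z [[-0.999, 0.052, 0.006], [0.036, 0.765, -0.643], [-0.038, -0.642, -0.766]]
joints [ 0.29   0.054  1.28  -0.717  1.975 -1.467] F [ 0.436 -0.336 -0.501] op 0.0011920748657933255 0.0
shift units [-0.407 -1.776  6.059]
```

```bash
python3 -m inch '[{"translation":[-0.2,-0.9,0],"twist":[0,0,0]},{"translation":[-0.2,-0.88,0],"twist":[0,0,0]},{"translation":[0,0,0.8],"twist":[0,0,0]},{"translation":[0,0,0.8],"twist":[0,0,0]},{"translation":[0,0,0.8],"twist":[0,0,0]}]'
python3 -m inch '[{"translation":[0,0,0.8],"twist":[0,0,0]},{"translation":[0,0,0.8],"twist":[0,0,0]},{"translation":[0,0,0.8],"twist":[0,0,0]},{"translation":[0,0,0.6],"twist":[0,0,0]},{"translation":[0,0,0],"twist":[0,0,0]}]'
python3 - <<'E'
from h import *
togo([538,-254,108])
S=bot.get_image("side");T=bot.get_image("top")
cv2.imwrite("pics/s4r.png",S[:,:,::-1])
a=S[20:280,280:520,::-1];b=T[110:370,330:490,::-1]
cv2.imwrite("pics/s4.png",np.hstack([a,b]).repeat(2,0).repeat(2,1))
E
```

```text
clock: 13.85
ee_pos: [545.9, -109.5, 287.4]
orientation: [-0.085, -2.936, 1.063]
ft_force: [-0.3, -0.4, -0.0]
opening: 0.001
grip_force: 0.0
clock: 14.48
ee_pos: [542.1, -167.0, 217.5]
orientation: [-0.084, -2.932, 1.065]
ft_force: [0.0, -0.1, 0.1]
opening: -0.0
grip_force: 0.0
clock 14.475 pos [ 542.13  -167.007  217.504] axes x,y,z [[-0.998, 0.058, 0.001], [0.044, 0.766, -0.642], [-0.038, -0.641, -0.767]]
joints [ 0.031 -0.022  1.511 -0.7    1.691 -1.556] F [ 0.012 -0.122  0.122] op -0.00015621358157251943 0.0
shift units [-0.035  0.117  4.662]
```

View pics/s4.png

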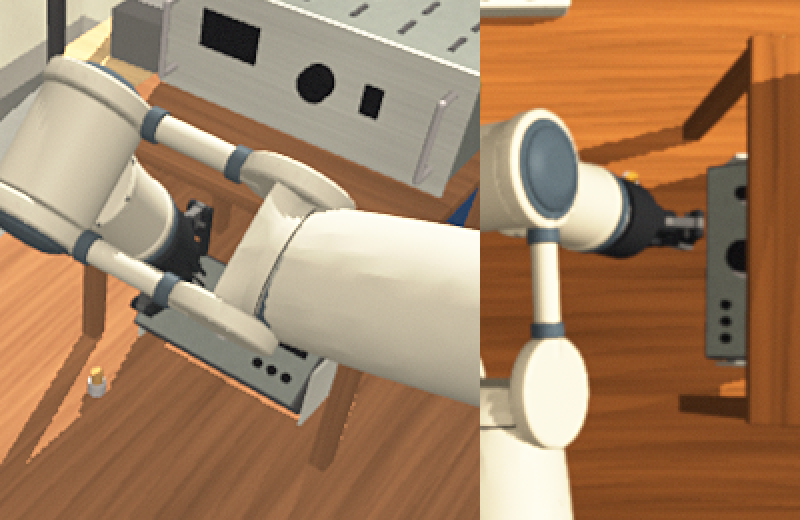

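The picture shows the wrist and gripper clear of the shelf, with the closed fingertips (right half, 703,228) on line for the wide cap (738,256). I'll check the line of approach, then advance.

```bash
python3 -c "
from h import *
print(plane('top',459,237.8,108)); print(proj('top',[542.1,-167,217.5]))"
python3 -m inch '[{"translation":[0,0.1,0.4],"twist":[0,0,0]},{"translation":[0,0,0.8],"twist":[0,0,0]},{"translation":[0,0,0.8],"twist":[0,0,0]},{"translation":[0,0,0.8],"twist":[0,0,0]},{"translation":[0,0,0.8],"twist":[0,0,0]}]'
python3 -m inch '[{"translation":[0,0,0.3],"twist":[0,0,0]},{"translation":[0,0,0],"twist":[0,0,0]},{"translation":[0,0,0],"twist":[0,0,0]}]'
python3 -c "
from h import *
togo([538,-254,108])"
```

```text
[ 539.64658794 -252.87902606  108.        ]
[432.9873709  230.19659764]
clock: 15.2
ee_pos: [539.4, -233.1, 132.8]
orientation: [-0.081, -2.934, 1.067]
ft_force: [0.1, 0.1, 0.1]
opening: 0.001
grip_force: 0.0
clock: 15.58
ee_pos: [539.5, -238.4, 127.8]
orientation: [-0.082, -2.935, 1.068]
ft_force: [0.8, -0.1, 1.1]
opening: 0.003
grip_force: 0.0
clock 15.575 pos [ 539.456 -238.361  127.801] axes x,y,z [[-0.998, 0.055, -0.002], [0.043, 0.765, -0.643], [-0.034, -0.642, -0.766]]
joints [-0.097  0.004  1.647 -0.701  1.482 -1.551] F [ 0.778 -0.108  1.071] op 0.0025235206379253866 0.0
shift units [0.021 0.024 0.842]
```

```bash
python3 -m inch '[{"translation":[0,0,0.3],"twist":[0,0,0]},{"translation":[0,0,0.3],"twist":[0,0,0]},{"translation":[0,0,0],"twist":[0,0,0]}]'
python3 -m inch '[{"translation":[0,0,0.15],"twist":[0,0,0]},{"translation":[0,0,0],"twist":[0,0,0]}]'
python3 -m inch '[{"translation":[0,0,0.1],"twist":[0,0,0]},{"translation":[0,0,0],"twist":[0,0,0]}]'
python3 -m inch '[{"translation":[0,0,0.1],"twist":[0,0,0]},{"translation":[0,0,0],"twist":[0,0,0]}]'
```

```text
clock: 15.95
ee_pos: [537.6, -250.7, 111.8]
orientation: [-0.082, -2.932, 1.067]
ft_force: [0.6, 0.3, -0.1]
opening: -0.003
grip_force: 0.0
clock: 16.2
ee_pos: [537.9, -253.4, 109.2]
orientation: [-0.082, -2.933, 1.067]
ft_force: [-0.5, 0.9, -0.2]
opening: -0.0
grip_force: 0.0
clock: 16.45
ee_pos: [538.2, -255.0, 107.6]
orientation: [-0.082, -2.934, 1.068]
ft_force: [-0.4, 3.0, 2.6]
opening: 0.001
grip_force: 1.8
clock: 16.7
ee_pos: [538.1, -257.1, 105.2]
orientation: [-0.082, -2.934, 1.068]
ft_force: [-0.3, 3.5, 3.5]
opening: 0.002
grip_force: 2.3
```

```bash
python3 -m inch '[{"translation":[0,0,0.1],"twist":[0,0,0]},{"translation":[0,0,0.1],"twist":[0,0,0]},{"translation":[0,0,0],"twist":[0,0,0]}]'
python3 -m inch '[{"translation":[0,0,0.07],"twist":[0,0,0]},{"translation":[0,0,0],"twist":[0,0,0]}]'
```

```text
clock: 17.08
ee_pos: [537.9, -261.0, 100.5]
orientation: [-0.082, -2.934, 1.068]
ft_force: [0.2, 4.7, 5.8]
opening: 0.001
grip_force: 3.4
clock: 17.32
ee_pos: [537.8, -262.3, 99.0]
orientation: [-0.082, -2.934, 1.068]
ft_force: [-0.2, 4.8, 5.1]
opening: -0.001
grip_force: 3.7
```

```bash
python3 -m inch '[{"translation":[0,0,0.05],"twist":[0,0,0]},{"translation":[0,0,0],"twist":[0,0,0]}]'
```

```text
clock: 17.58
ee_pos: [537.8, -263.2, 98.0]
orientation: [-0.082, -2.934, 1.068]
ft_force: [-0.1, 4.7, 5.5]
opening: -0.005
grip_force: 4.0
```

```bash
python3 -m inch '[{"translation":[0,0,0.04],"twist":[0,0,0]},{"translation":[0,0,0],"twist":[0,0,0]}]'
python3 -m inch '[{"translation":[0,0,0.03],"twist":[0,0,0]},{"translation":[0,0,0],"twist":[0,0,0]}]'
```

```text
clock: 17.82
ee_pos: [537.8, -263.5, 97.7]
orientation: [-0.083, -2.934, 1.068]
ft_force: [-2.5, 8.7, 8.5]
opening: 0.003
grip_force: 6.2
clock: 18.08
ee_pos: [537.9, -263.5, 97.6]
orientation: [-0.083, -2.935, 1.067]
ft_force: [-4.8, 13.6, 12.9]
opening: 0.001
grip_force: 9.0
```

The force has jumped to about 19 N with no further travel, so the plunger is on its stop. I'll hold it, then back out along the same line.

```bash
python3 -m inch '[{"translation":[0,0,0],"twist":[0,0,0]},{"translation":[0,0,0],"twist":[0,0,0]},{"translation":[0,0,0],"twist":[0,0,0]},{"translation":[0,0,0],"twist":[0,0,0]},{"translation":[0,0,0],"twist":[0,0,0]}]'
python3 -m inch '[{"translation":[0,0,0],"twist":[0,0,0]},{"translation":[0,0,-0.2],"twist":[0,0,0]},{"translation":[0,0,-0.3],"twist":[0,0,0]},{"translation":[0,0,-0.5],"twist":[0,0,0]},{"translation":[0,0,-0.8],"twist":[0,0,0]}]'
python3 -m inch '[{"translation":[0,0,-0.8],"twist":[0,0,0]},{"translation":[0,0,-0.8],"twist":[0,0,0]},{"translation":[0,0,-0.8],"twist":[0,0,0]},{"translation":[0,0,-0.8],"twist":[0,0,0]},{"translation":[0,0,-0.8],"twist":[0,0,0]}]'
python3 -m inch '[{"translation":[0,0,-0.8],"twist":[0,0,0]},{"translation":[0,0,-0.8],"twist":[0,0,0]},{"translation":[0,0,-0.8],"twist":[0,0,0]},{"translation":[0,0,0],"twist":[0,0,0]},{"translation":[0,0,0],"twist":[0,0,0]}]'
python3 - <<'E'
from h import *
togo(None)
S=bot.get_image("side");T=bot.get_image("top")
cv2.imwrite("pics/f.png",np.hstack([S[100:400,150:470,::-1],T[110:410,170:490,::-1]]))
E
```

```text
clock: 18.7
ee_pos: [537.9, -263.5, 97.7]
orientation: [-0.083, -2.935, 1.067]
ft_force: [-3.8, 13.3, 12.7]
opening: -0.001
grip_force: 9.0
clock: 19.32
ee_pos: [538.4, -229.7, 136.4]
orientation: [-0.082, -2.93, 1.066]
ft_force: [0.0, 0.1, 0.5]
opening: 0.003
grip_force: 0.0
clock: 19.95
ee_pos: [543.3, -152.2, 229.4]
orientation: [-0.082, -2.932, 1.067]
ft_force: [-0.3, -0.5, 0.2]
opening: 0.003
grip_force: 0.0
clock: 20.58
ee_pos: [546.0, -106.9, 283.3]
orientation: [-0.081, -2.932, 1.067]
ft_force: [0.2, -0.0, -0.1]
opening: 0.003
grip_force: 0.0
clock 20.575 pos [ 546.    -106.934  283.305] axes x,y,z [[-0.998, 0.056, 0.002], [0.042, 0.765, -0.643], [-0.037, -0.642, -0.766]]
joints [ 0.138  0.005  1.368 -0.715  1.847 -1.553] F [ 0.21  -0.018 -0.062] op 0.002723397832401824 0.0
```

View pics/f.png

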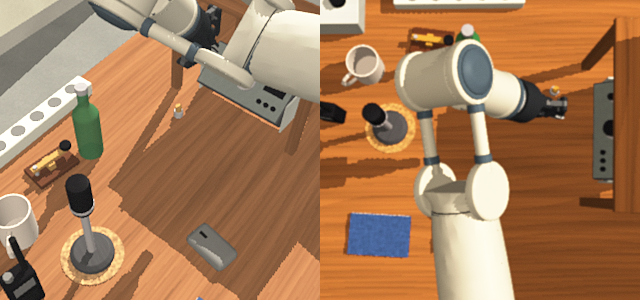

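The mic stands on the mat (side crop 92,252), the bystanders are where they started and the arm is clear. The tip travelled about 14 mm to the stop, so I'm handing in.

```bash
python3 -c "
from bench import bot
print(bot.hand_in())"
```

```text
the job is handed in; nothing more can be done
None
```

The job is handed in at about 21 s of the 58 s (no verdict was returned): the microphone stands upright on the cork mat, and the reset plunger was pushed about 14 mm to its stop at 19 N, held over half a second and let go.

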